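Draw the tight lid off a clamped presentation box

TASK

The small cardboard box on the sloping stand has a deep, tight lid. Slide the clamp jaw by its fin until it has pushed the box's foot under the end stop and presses it there firmly but not hard, so that both lips hold the base down; then draw the lid straight off, square to the slope, without the base coming up, and stand it open side down in the middle of the book. Handle it gently: do not squeeze the lid hard or bang it down, and leave the ink bottle and the desk clock alone.

Things in the scene. Friction and masses are not known exactly. Their poses are not given: they have to be found in the camera images.
- bed (a point): Point on the fixed sloping stand's bed. x up the slope (rising 24 degrees, away from the robot), y to the stand's left, z square to the slope. A steel end stop at the left, locked anywhere from 40 to 52 mm in +y (its pose is not reported: feel for it), stops the box's foot; its lip, 10 to 17 mm above the bed, reaches 10 mm over the foot. A ledge at x = -60.5 mm keeps the box from sliding down.
- jaw: Sliding steel clamp jaw at the stand's right, 70 mm wide. Origin: on its clamping face at bed level; axes as bed. Slides along y only, friction 3 N, stays where left; starts 88 to 106 mm in -y of bed. Its lip is like the end stop's. Sliding the box takes 2 to 5 N more; then seat it at the end stop with 10 to 20 N, kept up for a moment: under 7 is loose, over 30 crushes it.
- jaw_grip (a point): Centre of the clamp jaw's upright grip fin, 50 mm above the bed, 20 mm behind (in -y of) the jaw's face. The fin is 12 mm thick along the bed's y, 46 mm wide along x, from 24 to 65 mm above the bed (wider below), and square to the slope.
- box_base: Base of the box, 0.3 kg, loose. Origin: centre of its underside; axes parallel to bed. Wooden foot 120 (x) x 92 (y) x 8 mm; a thin neck 102 x 48 mm stands to 62 mm inside the lid. Starts 19 to 30 mm in -y of bed, clear of both lips, against the ledge. Once seated, each lip covers the foot by 10 mm with 2 mm of play above it. Unheld, it comes up with the lid.
- box_lid: Deep cardboard lid 110 (x) x 56 (y) x 60 mm high, walls 3 mm, open below, 0.08 kg, loose. Origin: centre of its open rim, z to its closed top; on the box the rim is 8 mm above the base's underside, axes as the base's. Sprung pads hold it: 10 to 16 N to draw it, for 50 mm; clear of the neck after 55 mm. Side play 1 mm. A finger force over 30 N crushes it; 12 to 20 N holds.
- book: Closed orange book lying flat on the desk, fixed, 190 (x) x 134 (y) x 28 mm. Origin: centre of its underside, z up; its top is 28 mm above the desk. Stand and book may be either way round, left or right.
- ink_bottle: Bystander: dark ink bottle 52 x 52 x 64 mm, loose, between the stand and the book, nearer the robot. Origin: centre of its underside.
- desk_clock: Bystander: small wooden desk clock 53 x 100 x 88 mm, loose, at the back edge between the stand and the book. Origin: centre of its underside.
Mind the look-alikes: they are no part of the job. What is shaped like the box_base but green is not meant.

How it is judged:
On the way, in this order (a step that is already met when the one before it is completed fails the run):
1. jaw pressing the box firmly against the end stop, lid still on (y of jaw in the frame of box_base above -0.049 m and z of box_base in the frame of bed below 0.004 m and contact force between jaw and box_base above 7 N and distance between box_lid and box_base below 0.013 m), for 0.2 s.
2. lid drawn straight off, clear of the neck, base held down with the jaw at its foot (y of jaw in the frame of box_base above -0.049 m and z of box_base in the frame of bed below 0.004 m and z of box_lid in the frame of box_base above 0.064 m and angle between the z axis of box_lid and the z axis of box_base, either way round below 0.2 rad), for 0.05 s.
At the end, for the whole second after the job is handed in: The lid stands open side down, upright within 4.5 degrees and at rest, on the book, its centre within 30 mm of the book's; the base lies flat on the bed (within 4 mm), no more than 12 mm short of the bed point, with the clamp jaw within 5 mm of its foot (horizontal distance between box_lid and book below 0.03 m and height (world z) of box_lid between 0.024 and 0.032 m and angle between box_lid's own z axis and vertical below 0.08 rad and linear speed of box_lid below 0.02 m/s and z of box_base in the frame of bed below 0.004 m and y of box_base in the frame of bed above -0.012 m and y of jaw in the frame of box_base above -0.051 m); the robot touches nothing.
It fails at once if the base lifts more than 6 mm off the bed (z of box_base in the frame of bed above 0.006 m).
It fails at once if the jaw presses the box with more than 30 N (contact force between jaw and box_base above 30 N).
It fails at once if the lid is gripped with more than 30 N a finger (60 N in all) (contact force between the fingers and box_lid above 60 N).
It fails at once if the lid is banged down (more than 25 N on the book) (contact force between box_lid and book above 25 N).
It fails at once if the ink bottle or the desk clock is moved more than 15 mm (distance of any of ink_bottle, desk_clock from where it was at the start of the episode above 0.015 m).
It also fails if it takes over 64 s, if anything falls off the work surface, if the arm or the gripper's body presses on something with over 40 N, if the wrist force passes 120 N, or if a joint passes its speed limit or range.

ROBOT

A 7-joint arm with a two-finger parallel gripper is mounted at the origin on the work surface; the furniture and walls round the work are solid. World frame = base frame: x ahead of the robot, y to its left, z up, the work surface at z = 0. Lengths are in m, angles in rad, forces in N, time in s.
With the tool pointing down it reaches from about 0.35 to 0.775 m from the base axis. Payload 3.1 kg.
Tool frame: the origin (TCP) lies between the finger pads; the fingertips stand 14 mm ahead of it and the grasp point (between the pads) lies 5 mm behind it; z points along the fingers, y is the line along which they close (so a half turn about z gives the same grasp; the last joint's range is limited). The gripper opens to 85 mm and grips with 20 to 120 N. Pads are 22 mm wide; open, the fingers measure 114 mm over their backs; the gripper's body (76 mm by 85 mm) begins 54 mm behind the grasp point. The pads swing forward as they close: fully open they stand 13 mm farther back than shut.
Start: joints at [-1.329, 0.311, 0.014, 1.512, -0.004, 1.319, -0.027], TCP at [0.154, 0.528, 0.216] pointing down, gripper open.
Joint ranges: [-2.7, 2.7], [-0.3, 1.91], [-1.27, 1.3], [0.12, 2.57], [-1.44, 4.58], [0.2, 2.03], [-3.05, 3.05]. Speed limits (rad/s): [2.79, 2.79, 3.14, 3.14, 3.14, 3.14, 3.14].

INTERFACE

Orientations are given as a 3x3 rotation matrix whose columns are the frame's x, y, z axes.
In Python, from workcell import env, capture gives the robot as it stands.
- The arm moves only by the tool servo_tool, never from a script. Its argument "steps" is a list of rows, each a list of 2 entries, a list of its own where there are three numbers: the shift along the tool's x, y, z in cm, then the turn about the tool's z in rad. In form: [[[x, y, z], twist], ...]. A call has 1 to 5 rows; each row shifts and turns the commanded pose from where the row before left it, along the tool's axes as they then stand; what a row does not reach is not made up. A row lasts 1/10 s, in which the tool goes at most 50 mm and 8.59 degrees, less where a joint would pass 70% of its speed; a pose out of reach is approached as far as the arm can. A call is refused whole if a number of a shift passes 5 or a number of a turn 0.15, either way. A call with a gripper value outside its range is refused whole. "fingers" is the opening, from 0 (shut) to 1 (fully open), set as the call begins (left out, the last holds). The fingers move at their own pace and stop on an object; "grip_force" is the grip in N (left out, the last holds). Time passes only in rows, so rows that do not move let the fingers close. It gives the time, the measured TCP pose, the force, the opening and the grip force at its end, in the units of the state.
- env.sense(): the state, without advancing time (a new reading comes with each control period).
- capture(name): name is "scene" or "top" or "wrist"; returns a dict with "pixels" (480x640x3 uint8, red, green, blue), "fovy" (degrees; the focal length in pixels is half the picture's height over the tangent of half this angle, whatever the lens; pixels are square), "cx", "cy" (the principal point, pixels), "R" (3x3) and "t" (3): a world point X has camera coordinates R X + t; the wrist camera has in their place "hand_eye" (4x4, takes a point from camera to tool coordinates, whose origin is the TCP and whose axes are the flange's). Camera axes: x right, y down, z forward; pixel columns grow to the right and rows downward; lengths in m; the calibration is good to about 2 mm. A picture is of the moment at which its call begins: read the wrist's pose just before it. There is no depth.
- env.sign_off(): hands the job in; it is judged then, once.
The state is a dict: "time_s": time; "qpos": joint angles; "qvel": joint speeds; "tau": joint torques, N m; "ee_pos": TCP position; "orientation": TCP orientation; "contact_force": force on the tool from outside, world axes, zero at the start; "ft_torque": the same for the moment, N m; "grip_width": opening from 0.0 (shut) to 1.0 (fully open); "grasp_force": force on a finger pad.
Only numpy, scipy, OpenCV 4.12 (cv2) and the standard library are available. Lean on these libraries where they do the work, as an engineer would, in place of code of your own. Each camera call takes 0.05 s, during which the arm holds its last target. There are 200 camera calls.

## Working session

There is one attempt and no reset: what is moved stays moved. The work goes in short steps, Python scripts to look and compute and a tool call to move; the robot and the scene stay as the last step left them, time stands still between calls to the robot, and variables do not carry over. Pictures are saved under pics/ and viewed, at most 10 in all, crops included, and the job is handed in when it is done.

Besides the shell and the picture viewer there is one more tool, called after ">>>" as name([rows], argument=value, ...), one row to a line, values as JSON. servo_tool: Moves the arm, as the interface text tells. Its arguments: {"type":"object","properties":{"steps":{"type":"array"},"fingers":{"type":"number"},"grip_force":{"type":"number"}},"required":["steps"]}

```bash
ls; mkdir -p pics
cat > h.py <<'E'
import numpy as np, cv2
from workcell import env, capture
def K(c):
    f=240/np.tan(np.radians(c["fovy"])/2); return np.array([[f,0,c["cx"]],[0,f,c["cy"]],[0,0,1]])
def save(c,n): cv2.imwrite("pics/"+n,cv2.cvtColor(np.asarray(c["pixels"]),cv2.COLOR_RGB2BGR))
E
python3 - <<'E'
from h import *
import pickle
s=env.sense(); print({k:np.round(v,3).tolist() for k,v in s.items()})
cs={}
for n in ["scene","top"]:
    c=capture(n); cs[n]=c; save(c,n+"0.png"); print(n,c["fovy"],c["cx"],c["cy"],np.round(c["R"],4).tolist(),np.round(c["t"],4).tolist(), [k for k in c])
pickle.dump(cs,open("c0.pkl","wb"))
E
```

```text
pics
{'time_s': 0.0, 'qpos': [-1.329, 0.312, 0.014, 1.513, -0.004, 1.319, -0.027], 'qvel': [0.001, 0.0, 0.001, 0.001, 0.001, -0.001, -0.001], 'tau': [-0.001, -37.991, 0.146, -23.059, 0.012, 0.014, 0.0], 'ee_pos': [0.154, 0.527, 0.215], 'orientation': [[-0.96, 0.28, -0.001], [0.28, 0.96, -0.002], [-0.0, -0.002, -1.0]], 'contact_force': [0.606, -0.166, -0.759], 'ft_torque': [0.021, 0.038, -0.014], 'grasp_force': 0.0, 'grip_width': 1.002}
scene 55.482575330600284 319.9656637791389 237.9103563688512 [[0.6354, -0.772, 0.0155], [-0.5883, -0.497, -0.6379], [0.5001, 0.3962, -0.77]] [-0.3483, 0.2849, 1.2097] ['pixels', 'fovy', 'cx', 'cy', 'R', 't']
top 50.893464538533294 319.60691144031364 244.39455852560434 [[-0.0238, -0.9993, -0.028], [-0.9944, 0.0266, -0.1023], [0.103, 0.0254, -0.9944]] [-0.0321, 0.4507, 1.3196] ['pixels', 'fovy', 'cx', 'cy', 'R', 't']
```

View pics/scene0.png

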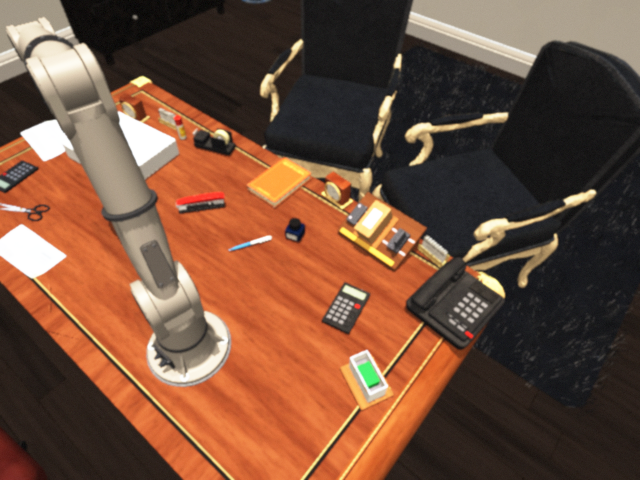

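View pics/top0.png

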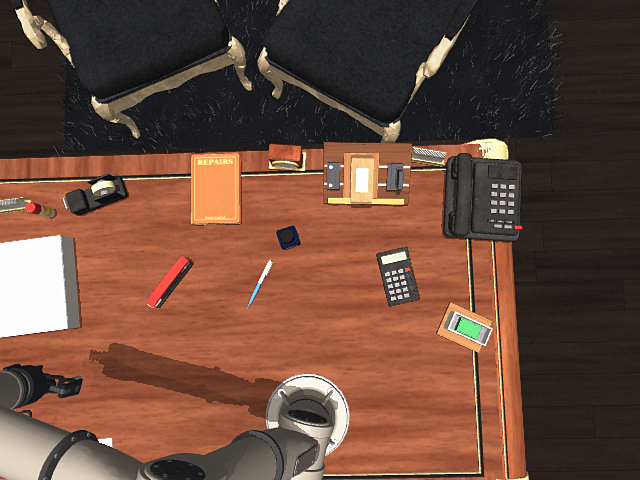

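The end stop shows in top at about (332,177), the lid at (362,177) and the jaw with its fin at (396,178). The book is at (216,188), the clock at (287,156) and the bottle at (288,237). Two things could be the box: the brown one on the sloping stand at top (362,177), and the one with the green inside at (467,326). The brown one fits, because it is on the stand between the jaw and the stop; the green one lies on the desk. I'll confirm in an enlarged crop.

Run:
```python
from h import *
a=cv2.imread("pics/top0.png")[130:220,310:420]; b=cv2.imread("pics/scene0.png")[180:280,325:435]
cv2.imwrite("pics/crop1.png",np.vstack([cv2.resize(a,(550,450),interpolation=2)])[:, :])
a=cv2.resize(a,(396,324),interpolation=2); b=cv2.resize(b,(396,360),interpolation=2)
a=cv2.copyMakeBorder(a,0,36,0,0,0); cv2.imwrite("pics/crop1.png",np.hstack([a,b]))
import pickle
cs=pickle.load(open("c0.pkl","rb"))
def ray(c,u,v,z):
    k=K(c); d=c["R"].T@np.linalg.inv(k)@[u,v,1]; o=-c["R"].T@c["t"]; return np.round(o+d*(z-o[2])/d[2],3)
t=cs["top"]
print("book",[ray(t,*p,.028) for p in [(191,154),(242,152),(241,224),(191,223)]])
print("bottle",ray(t,288,237,.064),"clock",ray(t,285,150,.088),"lid",ray(t,362,177,.14))
# finer book via segmentation
p=cv2.cvtColor(t["pixels"],cv2.COLOR_RGB2HSV); m=cv2.inRange(p,(8,150,190),(22,255,255)); m[:, :180]=0; m[:,250:]=0; m[:140]=0; m[232:]=0
m=cv2.morphologyEx(m,cv2.MORPH_OPEN,np.ones((5,5)))
m=cv2.morphologyEx(m,cv2.MORPH_CLOSE,np.ones((9,9)))
cn=max(cv2.findContours(m,0,2)[0],key=cv2.contourArea); r=cv2.minAreaRect(cn); print(r,[ray(t,*q,.028) for q in cv2.boxPoints(r)],ray(t,*r[0],.028))
```

```text
book [array([0.706, 0.3  , 0.028]), array([0.707, 0.161, 0.028]), array([0.51 , 0.165, 0.028]), array([0.516, 0.3  , 0.028])]
bottle [0.467 0.037 0.064] clock [0.691 0.039 0.088] lid [ 0.601 -0.154  0.14 ]
((214.5, 191.0), (54.0, 39.0), 90.0) [array([0.677, 0.289, 0.028]), array([0.674, 0.183, 0.028]), array([0.526, 0.184, 0.028]), array([0.529, 0.289, 0.028])] [0.601 0.236 0.028]
```

View pics/crop1.png

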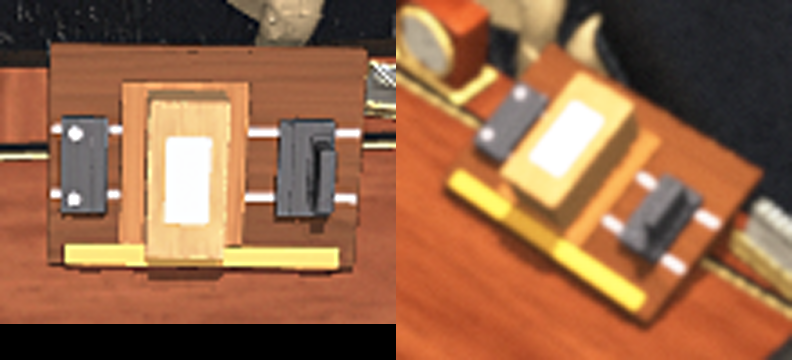

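The crop confirms it: the brown box on the stand, with the end stop to its left and the jaw and its upright fin to its right. Next I square the tool up and move over the stand for a close wrist view.

>>> servo_tool([
  [[0,0,-1],-0.142],
  [[0,0,-1],-0.142],
  [[-2.3,-4.1,-0.8],0],
  [[-2.3,-4.1,-0.8],0],
  [[-2.3,-4.1,-0.8],0],
])

```text
time_s: 0.6
ee_pos: [0.2235, 0.4033, 0.2592]
orientation: [[-1.0, -0.001, -0.0], [-0.001, 1.0, -0.001], [0.0, -0.001, -1.0]]
contact_force: [-0.2, 0.6, 0.1]
grip_width: 0.998
grasp_force: 0.0
```

>>> servo_tool([
  [[-2.3,-4.1,-0.8],0],
  [[-2.3,-4.1,-0.8],0],
  [[-2.3,-4.1,-0.8],0],
  [[-2.3,-4.1,-0.8],0],
  [[-2.3,-4.1,-0.8],0],
])

```text
time_s: 1.1
ee_pos: [0.3384, 0.1981, 0.2996]
orientation: [[-1.0, -0.0, -0.0], [-0.0, 1.0, 0.0], [0.0, 0.0, -1.0]]
contact_force: [1.4, 1.2, -0.5]
grip_width: 0.998
grasp_force: 0.0
```

>>> servo_tool([
  [[-2.3,-4.1,-0.8],0],
  [[-2.3,-4.1,-0.8],0],
  [[-2.3,-4.1,-0.8],0],
  [[-2.3,-4.1,-0.8],0],
  [[0,0,0],0],
])

```text
time_s: 1.6
ee_pos: [0.4324, 0.0282, 0.3326]
orientation: [[-1.0, 0.014, 0.003], [0.014, 1.0, -0.004], [-0.004, -0.004, -1.0]]
contact_force: [-0.3, 0.1, 0.3]
grip_width: 0.998
grasp_force: 0.0
```

>>> servo_tool([
  [[-1.5,-4,-0.5],0],
  [[-1.5,-4,-0.5],0],
  [[-1.5,-4,-0.5],0],
  [[-1.5,-4,-0.5],0],
  [[0,0,0],0],
])

```text
time_s: 2.1
ee_pos: [0.4898, -0.131, 0.3513]
orientation: [[-1.0, 0.012, -0.001], [0.012, 1.0, -0.006], [0.001, -0.006, -1.0]]
contact_force: [0.1, -0.3, -1.0]
grip_width: 1.002
grasp_force: 0.0
```

Run:
```python
from h import *
import pickle
s=env.sense(); c=capture("wrist"); save(c,"w1.png"); pickle.dump((s,c),open("w1.pkl","wb"))
print(np.round(s["ee_pos"],4),np.round(s["orientation"],3).tolist(),np.round(s["qpos"],3),c["fovy"],c["cx"],c["cy"],np.round(c["hand_eye"],3).tolist())
```

```text
[ 0.4898 -0.131   0.3513] [[-1.0, 0.012, -0.001], [0.012, 1.0, -0.006], [0.001, -0.006, -1.0]] [-0.366  0.218  0.751  1.362 -0.143  1.617  1.926] 61.33945923409204 320.59144942563535 243.35091084762306 [[0.001, -0.957, -0.29, 0.074], [1.0, 0.001, 0.001, -0.001], [-0.001, -0.29, 0.957, -0.158], [0.0, 0.0, 0.0, 1.0]]
```

View pics/w1.png

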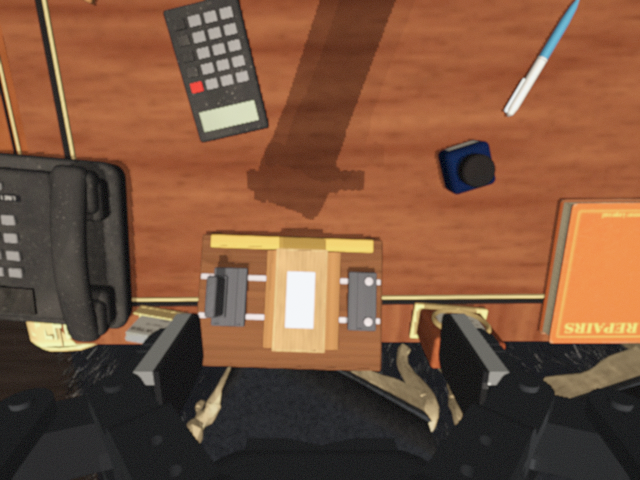

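The wrist picture shows the jaw and fin at about (222,297), the lid with its white label at (299,300), the end stop at (362,300) and the yellow ledge across y≈244. The bottle is at (468,167) and the clock at (455,330). I'll enlarge the stand to pick corners.

Run:
```python
from h import *
a=cv2.imread("pics/w1.png")[225:375,190:390]; cv2.imwrite("pics/crop2.png",cv2.resize(a,(800,600),interpolation=cv2.INTER_CUBIC))
```

```text
(no output)
```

View pics/crop2.png

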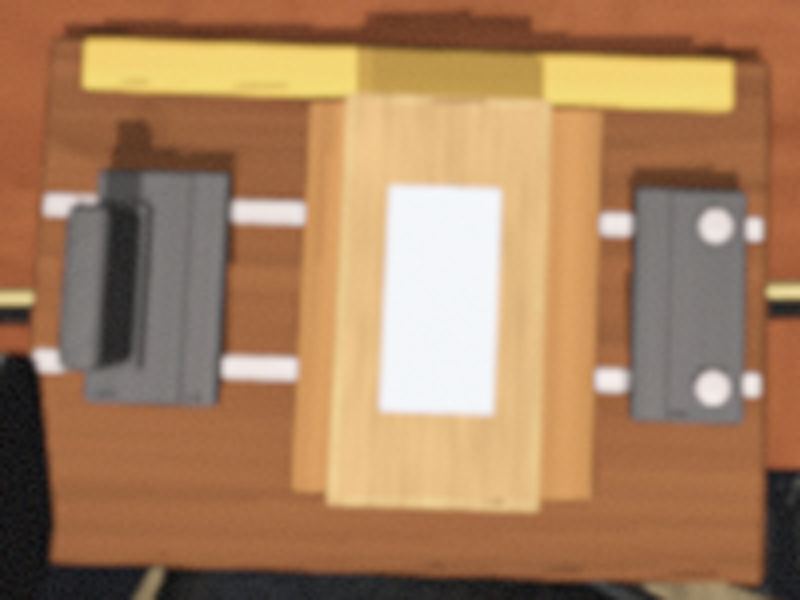

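```bash
cat > fit.py <<'E'
from h import *
import pickle
from scipy.optimize import least_squares
from scipy.spatial.transform import Rotation as Ro
cs=pickle.load(open("c0.pkl","rb")); s,w=pickle.load(open("w1.pkl","rb"))
def wcam(s,w):
    T=np.eye(4); T[:3,:3]=s["orientation"]; T[:3,3]=s["ee_pos"]; E=np.linalg.inv(T@np.array(w["hand_eye"])); return dict(w,R=E[:3,:3],t=E[:3,3])
W=wcam(s,w)
def proj(c,X):
    q=K(c)@(np.array(c["R"])@X+c["t"]); return q[:2]/q[2]
wp=lambda u,v:np.array([(u+.5)/4-.5+190,(v+.5)/4-.5+225])
tp=lambda u,v:np.array([(u+.5)/3.6-.5+310,(v+.5)/3.6-.5+130])
sp=lambda u,v:np.array([(u-396+.5)/3.6-.5+325,(v+.5)/3.6-.5+180])
# (group, x,y,z mm, camera, pixel)
L=[]
for x,y,p in [(-55,-28,(344,95)),(-55,28,(552,102)),(55,-28,(326,504)),(55,28,(540,511))]: L.append(("b",x-.5,y,68,W,wp(*p),1))
for x,y,p in [(60,-46,(292,490)),(60,46,(590,499))]: L.append(("b",x-.5,y,8,W,wp(*p),1))
for x,y,p in [(-23,-26,(72,206)),(-23,-14,(108,206)),(23,-26,(60,366)),(23,-14,(96,368))]: L.append(("j",x,y,65,W,wp(*p),1))
for x,y,p in [(-35,10,(230,172)),(35,10,(217,405))]: L.append(("j",x,y,17,W,wp(*p),1))
for x,y,p in [(-35,-10,(635,188)),(35,-10,(630,420))]: L.append(("s",x,y,17,W,wp(*p),1))
for x,y,p in [(-55,-28,(224,262)),(-55,28,(147,262)),(55,28,(147,98)),(55,-28,(230,100))]: L.append(("b",x-.5,y,68,cs["top"],tp(*p),1))
for x,y,p in [(55,28,(575,72)),(55,-28,(638,98)),(-55,-28,(568,216)),(-55,28,(502,172))]: L.append(("b",x-.5,y,68,cs["scene"],sp(*p),.7))
def R(v): return Ro.from_euler("ZY",[v[3],-np.radians(24)]).as_matrix()
def res(v):
    o=dict(b=v[4],j=v[5],s=v[6]); r=[]
    for g,x,y,z,c,p,k in L: r.append(k*(proj(c,v[:3]+R(v)@np.array([x,y+1e3*o[g],z])*1e-3)-p))
    return np.array(r).ravel()
def free(v): return np.concatenate([res(v),[ (v[4]+.0245)/.01]])
f=least_squares(free,[.62,-.14,.08,0,-.025,-.097,.046],loss="soft_l1"); v=f.x
if __name__=="__main__":
    print(np.round(v,4)); print(np.round(res(v).reshape(-1,2),1).tolist())
    M=R(v)
    for n,q in [("jaw_grip",[0,1e3*v[5]-20,50]),("lidtop",[-.5,1e3*v[4],68])]: print(n,np.round(v[:3]+M@np.array(q)*1e-3,4))
    print(np.round(M,4).tolist())
E
python3 fit.py
```

```text
[ 0.6308 -0.1335  0.0434 -0.0462 -0.0245 -0.1026  0.0415]
[[1.1, -0.3], [-0.3, -0.2], [0.7, -0.7], [-0.6, -0.6], [-0.4, -0.2], [0.6, 0.1], [-1.1, -0.9], [0.8, -0.5], [-1.0, 1.5], [1.0, 1.3], [0.1, 0.6], [0.0, 0.6], [0.1, 0.2], [-0.1, 0.3], [0.4, -1.0], [-0.1, -1.3], [1.1, 1.1], [0.6, 0.9], [1.1, 0.1], [-0.8, 1.5], [-2.8, -1.5], [-0.2, 0.3]]
jaw_grip [ 0.6049 -0.255   0.0891]
lidtop [ 0.6016 -0.1567  0.1053]
[[0.9126, 0.0462, -0.4063], [-0.0422, 0.9989, 0.0188], [0.4067, -0.0, 0.9135]]
```

Bed yaw is −2.6°, and the fit is good to about 1 px. Next I go above the fin.

>>> servo_tool([
  [[0,0,0],0.034],
  [[-2.4,-2.4,3.0],0],
  [[-2.4,-2.4,3.0],0],
  [[-2.4,-2.4,3.0],0],
  [[-2.4,-2.4,3.0],0],
], fingers=0.6, grip_force=20)

```text
time_s: 2.65
ee_pos: [0.5841, -0.2206, 0.2298]
orientation: [[-1.0, 0.03, -0.0], [0.03, 1.0, 0.003], [0.0, 0.003, -1.0]]
contact_force: [0.4, 1.0, 1.3]
grip_width: 0.6
grasp_force: 0.0
```

>>> servo_tool([
  [[-2.4,-2.3,3.0],0],
  [[0,0,0],0],
])

```text
time_s: 2.85
ee_pos: [0.6045, -0.2459, 0.1927]
orientation: [[-0.999, 0.035, -0.013], [0.035, 0.999, 0.004], [0.013, 0.003, -1.0]]
contact_force: [-0.6, 1.5, -1.3]
grip_width: 0.602
grasp_force: 0.0
```

Run:
```python
from h import *
import pickle
s=env.sense(); c=capture("wrist"); save(c,"w2.png"); pickle.dump((s,c),open("w2.pkl","wb"))
R=np.array(s["orientation"]);print(np.round(s["ee_pos"],4),np.round(R,4).tolist())
print("to go cm",np.round(100*R.T@(np.array([.604,-.255,.086])-s["ee_pos"]),2))
a=cv2.imread("pics/w2.png")[150:450,120:520]; cv2.imwrite("pics/crop3.png",cv2.resize(a,(800,600),interpolation=cv2.INTER_CUBIC))
```

```text
[ 0.6045 -0.2459  0.1927] [[-0.9993, 0.0351, -0.0129], [0.035, 0.9994, 0.0036], [0.013, 0.0031, -0.9999]]
to go cm [-0.13 -0.95 10.66]
```

View pics/crop3.png

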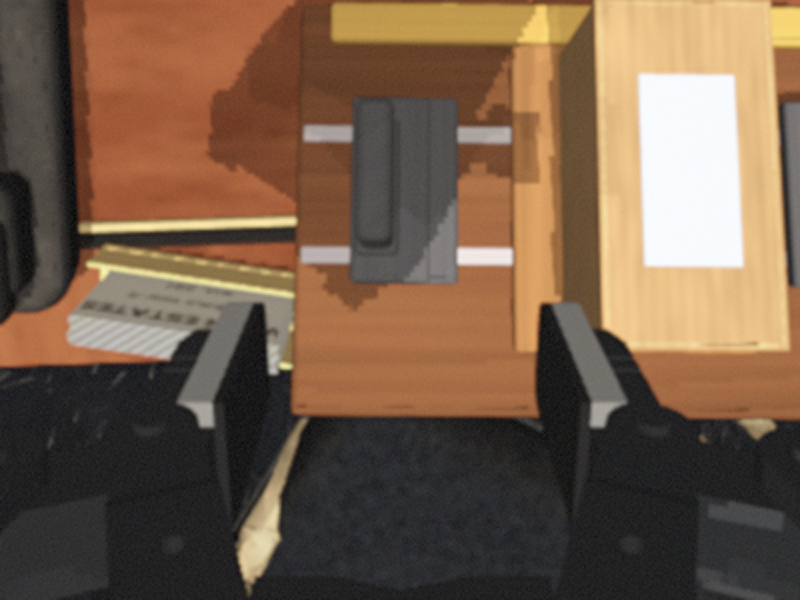

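The view shows the fin top at crop (357–395, 100–246), the jaw lip edge at x≈457, and the lid far corners at (600,349) and (788,346). I'll refit with these points added.

```bash
cat > fit2.py <<'E'
import fit; from fit import *
s2,w2=pickle.load(open("w2.pkl","rb")); W2=wcam(s2,w2)
p2=lambda u,v:np.array([(u+.5)/2-.5+120,(v+.5)/2-.5+150])
for x,y,p in [(55,-28,(600,349)),(55,28,(788,347)),(-55,-28,(595,1)),(-55,28,(771,1))]: L.append(("b",x-.5,y,68,W2,p2(*p),1))
for x,y,p in [(60,-46,(515,350))]: L.append(("b",x-.5,y,8,W2,p2(*p),1))
for x,y,p in [(-23,-26,(355,97)),(-23,-14,(395,97)),(23,-26,(354,249)),(23,-14,(394,249))]: L.append(("j",x,y,65,W2,p2(*p),1))
for x,y,p in [(-35,10,(457,98)),(35,10,(457,283))]: L.append(("j",x,y,17,W2,p2(*p),1))
f=least_squares(free,v,loss="soft_l1"); v=f.x
if __name__=="__main__":
    print(np.round(v,4)); print(np.round(res(v).reshape(-1,2)[-11:],1).tolist())
    M=R(v)
    for n,q in [("jaw_grip",[0,1e3*v[5]-20,50]),("lidtop",[-.5,1e3*v[4],68])]: print(n,np.round(v[:3]+M@np.array(q)*1e-3,4))
E
python3 fit2.py
```

```text
[ 0.6298 -0.1333  0.0455 -0.0456 -0.0245 -0.1027  0.0412]
[[1.7, -0.8], [-0.3, 0.9], [-0.1, -0.7], [-1.4, 0.3], [0.1, 0.5], [0.9, 0.4], [-0.3, 0.6], [0.2, -3.6], [-0.6, -3.4], [0.4, 0.6], [0.5, 0.7]]
jaw_grip [ 0.6039 -0.2549  0.0912]
lidtop [ 0.6006 -0.1565  0.1075]
```

>>> servo_tool([
  [[0,-0.9,2.0],0.01],
  [[0,0,2.0],0],
  [[0,0,0],0],
])

```text
time_s: 3.2
ee_pos: [0.6047, -0.2523, 0.1603]
orientation: [[-0.999, 0.042, -0.003], [0.042, 0.999, 0.004], [0.003, 0.004, -1.0]]
contact_force: [-0.5, -0.4, -0.6]
grip_width: 0.599
grasp_force: 0.0
```

>>> servo_tool([
  [[0,0,1.5],0.003],
  [[0,0,1.5],0],
  [[0,0,0],0],
  [[0,0,0],0],
])

```text
time_s: 3.6
ee_pos: [0.6057, -0.2553, 0.1314]
orientation: [[-0.999, 0.046, -0.0], [0.046, 0.999, 0.001], [0.0, 0.001, -1.0]]
contact_force: [0.1, 0.3, -0.3]
grip_width: 0.598
grasp_force: 0.0
```

>>> servo_tool([
  [[0.15,0,1.5],0],
  [[0.1,0,1.5],0],
  [[0,0,1.3],0],
  [[0,0,0],0],
  [[0,0,0],0],
])

```text
time_s: 4.1
ee_pos: [0.6032, -0.2557, 0.0882]
orientation: [[-0.999, 0.047, -0.001], [0.047, 0.999, 0.0], [0.001, 0.0, -1.0]]
contact_force: [0.0, 1.0, 0.1]
grip_width: 0.602
grasp_force: 0.0
```

Close on the fin.

>>> servo_tool([
  [[0,0,0],0],
  [[0,0,0],0],
  [[0,0,0],0],
  [[0,0,0],0],
  [[0,0,0],0],
], fingers=0, grip_force=30)

```text
time_s: 4.6
ee_pos: [0.6038, -0.2557, 0.0895]
orientation: [[-0.999, 0.046, 0.001], [0.046, 0.999, 0.0], [-0.001, 0.0, -1.0]]
contact_force: [-0.2, 0.7, 3.9]
grip_width: 0.121
grasp_force: 30.6
```

>>> servo_tool([
  [[0,0,0],0],
  [[0,0,0],0],
  [[0,0,0],0],
])

```text
time_s: 4.9
ee_pos: [0.6038, -0.2557, 0.0894]
orientation: [[-0.999, 0.046, 0.001], [0.046, 0.999, -0.0], [-0.001, 0.0, -1.0]]
contact_force: [-0.8, 1.0, 5.6]
grip_width: 0.125
grasp_force: 30.8
```

>>> servo_tool([
  [[0,0.6,0],0],
  [[0,0.7,0],0],
  [[0,0.7,0],0],
  [[0,0.6,0],0],
  [[0,0.2,0],0],
])

```text
time_s: 5.4
ee_pos: [0.6051, -0.2271, 0.0894]
orientation: [[-0.999, 0.046, 0.001], [0.046, 0.999, -0.001], [-0.001, -0.001, -1.0]]
contact_force: [0.0, -3.7, 6.7]
grip_width: 0.126
grasp_force: 30.8
```

>>> servo_tool([
  [[0,0.1,0],0],
  [[0,0.15,0],0],
  [[0,0.15,0],0],
  [[0,0.15,0],0],
  [[0,0.15,0],0],
])

```text
time_s: 5.9
ee_pos: [0.6053, -0.2224, 0.0894]
orientation: [[-0.999, 0.047, 0.002], [0.047, 0.999, -0.004], [-0.002, -0.004, -1.0]]
contact_force: [0.5, -5.0, 4.3]
grip_width: 0.124
grasp_force: 30.7
```

>>> servo_tool([
  [[0,0.2,0],0],
  [[0,0.2,0],0],
  [[0,0.2,0],0],
  [[0,0.2,0],0],
  [[0,0.2,0],0],
])

```text
time_s: 6.4
ee_pos: [0.6057, -0.2131, 0.0894]
orientation: [[-0.999, 0.048, 0.002], [0.048, 0.999, -0.004], [-0.002, -0.004, -1.0]]
contact_force: [1.0, -6.7, 4.0]
grip_width: 0.125
grasp_force: 30.7
```

>>> servo_tool([
  [[0,0.12,0],0],
  [[0,0.12,0],0],
  [[0,0.12,0],0],
  [[0,0.12,0],0],
  [[0,0.12,0],0],
])

```text
time_s: 6.9
ee_pos: [0.606, -0.2072, 0.0894]
orientation: [[-0.999, 0.048, 0.002], [0.048, 0.999, -0.004], [-0.002, -0.004, -1.0]]
contact_force: [1.1, -5.4, 4.3]
grip_width: 0.128
grasp_force: 30.7
```

>>> servo_tool([
  [[0,0.06,0],0],
  [[0,0.06,0],0],
  [[0,0.06,0],0],
  [[0,0.06,0],0],
  [[0,0.06,0],0],
])

```text
time_s: 7.4
ee_pos: [0.6062, -0.2041, 0.0894]
orientation: [[-0.999, 0.048, 0.002], [0.048, 0.999, -0.004], [-0.002, -0.004, -1.0]]
contact_force: [1.9, -6.4, 3.1]
grip_width: 0.13
grasp_force: 30.7
```

>>> servo_tool([
  [[0,0.05,0],0],
  [[0,0.05,0],0],
  [[0,0.05,0],0],
])

```text
time_s: 7.7
ee_pos: [0.6062, -0.203, 0.0894]
orientation: [[-0.999, 0.048, 0.002], [0.048, 0.999, -0.005], [-0.002, -0.005, -1.0]]
contact_force: [0.5, -6.6, 4.3]
grip_width: 0.126
grasp_force: 30.6
```

>>> servo_tool([
  [[0,0.05,0],0],
  [[0,0.05,0],0],
  [[0,0.05,0],0],
])

```text
time_s: 8.0
ee_pos: [0.6062, -0.203, 0.0895]
orientation: [[-0.999, 0.049, 0.002], [0.049, 0.999, -0.007], [-0.003, -0.007, -1.0]]
contact_force: [1.4, -8.8, 2.3]
grip_width: 0.129
grasp_force: 30.5
```

>>> servo_tool([
  [[0,0.05,0],0],
  [[0,0.05,0],0],
  [[0,0,0],0],
])

```text
time_s: 8.3
ee_pos: [0.6062, -0.2029, 0.0895]
orientation: [[-0.999, 0.05, 0.002], [0.05, 0.999, -0.008], [-0.003, -0.008, -1.0]]
contact_force: [1.8, -9.2, 1.9]
grip_width: 0.127
grasp_force: 30.4
```

>>> servo_tool([
  [[0,0.1,0],0],
  [[0,0.1,0],0],
  [[0,0,0],0],
])

```text
time_s: 8.6
ee_pos: [0.6062, -0.2029, 0.0895]
orientation: [[-0.999, 0.051, 0.003], [0.051, 0.999, -0.011], [-0.003, -0.011, -1.0]]
contact_force: [1.9, -10.9, 0.7]
grip_width: 0.126
grasp_force: 30.3
```

>>> servo_tool([
  [[0,0.15,0],0],
  [[0,0.15,0],0],
  [[0,0.15,0],0],
  [[0,0,0],0],
])

```text
time_s: 9.0
ee_pos: [0.6062, -0.2029, 0.0895]
orientation: [[-0.999, 0.053, 0.004], [0.053, 0.998, -0.018], [-0.005, -0.018, -1.0]]
contact_force: [4.1, -17.3, -2.3]
grip_width: 0.126
grasp_force: 30.0
```

>>> servo_tool([
  [[0,0,0],0],
  [[0,0,0],0],
  [[0,0,0],0],
  [[0,0,0],0],
  [[0,0,0],0],
])

```text
time_s: 9.5
ee_pos: [0.6062, -0.2028, 0.0895]
orientation: [[-0.999, 0.053, 0.004], [0.053, 0.998, -0.018], [-0.005, -0.018, -1.0]]
contact_force: [2.8, -16.7, -1.6]
grip_width: 0.124
grasp_force: 30.0
```

>>> servo_tool([
  [[0,-0.2,0],0],
  [[0,-0.2,0],0],
  [[0,-0.2,0],0],
  [[0,-0.2,0],0],
  [[0,0,0],0],
])

```text
time_s: 10.0
ee_pos: [0.6062, -0.2029, 0.0895]
orientation: [[-0.999, 0.049, 0.002], [0.049, 0.999, -0.006], [-0.002, -0.006, -1.0]]
contact_force: [1.9, -7.2, 3.2]
grip_width: 0.126
grasp_force: 30.7
```

>>> servo_tool([
  [[0,-0.15,0],0],
  [[0,-0.15,0],0],
  [[0,0,0],0],
])

```text
time_s: 10.3
ee_pos: [0.6062, -0.203, 0.0894]
orientation: [[-0.999, 0.047, 0.001], [0.047, 0.999, -0.001], [-0.001, -0.001, -1.0]]
contact_force: [0.3, -3.4, 6.0]
grip_width: 0.125
grasp_force: 31.0
```

>>> servo_tool([
  [[0,0,0],0],
  [[0,0,0],0],
  [[0,0,-1],0],
  [[0,0,-2],0],
  [[0,0,-3],0],
], fingers=0.35)

```text
time_s: 10.8
ee_pos: [0.6042, -0.2002, 0.1472]
orientation: [[-0.999, 0.046, -0.005], [0.046, 0.999, 0.003], [0.005, 0.003, -1.0]]
contact_force: [0.6, -0.3, 0.8]
grip_width: 0.345
grasp_force: 0.0
```

>>> servo_tool([
  [[1,0,-4],0],
  [[2,1,-3.5],0],
  [[2,1.5,-2],0],
  [[0,0,0],0],
  [[0,0,0],0],
], fingers=0.8)

```text
time_s: 11.3
ee_pos: [0.5572, -0.1739, 0.2441]
orientation: [[-0.999, 0.045, 0.001], [0.045, 0.999, 0.001], [-0.001, 0.001, -1.0]]
contact_force: [-0.0, 0.0, 0.1]
grip_width: 0.798
grasp_force: 0.0
```

Run:
```python
from h import *
import pickle
s=env.sense(); c=capture("wrist"); save(c,"w3.png"); pickle.dump((s,c),open("w3.pkl","wb"))
R=np.array(s["orientation"]);print(np.round(s["ee_pos"],4),np.round(R,4).tolist())
a=cv2.imread("pics/w3.png")[150:450,150:550]; cv2.imwrite("pics/crop4.png",cv2.resize(a,(800,600),interpolation=cv2.INTER_CUBIC))
```

```text
[ 0.5572 -0.1739  0.2441] [[-0.999, 0.0452, 0.0011], [0.0452, 0.999, 0.0012], [-0.0011, 0.0013, -1.0]]
```

View pics/crop4.png

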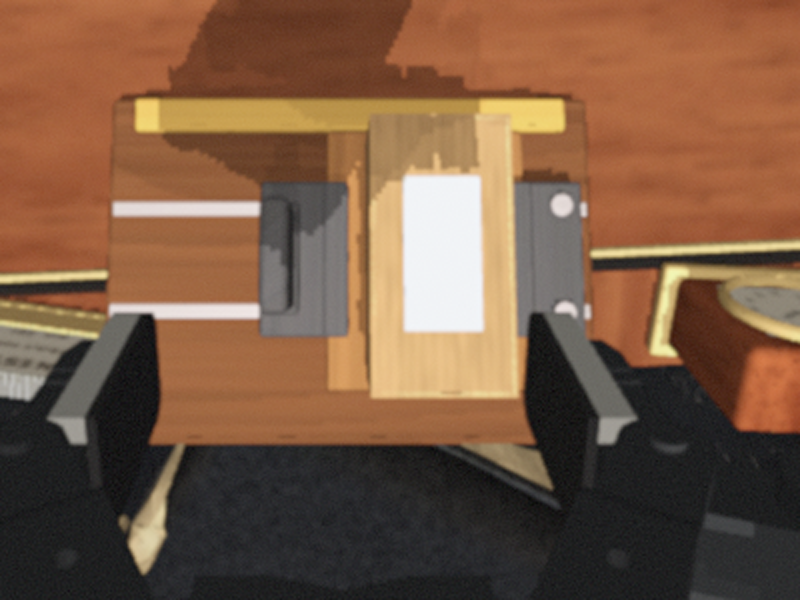

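The box is seated, with the jaw lip over its foot and the lid top at crop (369–517, 115–397). I'll measure the lid from this view.

```bash
cat > fit3.py <<'E'
import fit2; from fit2 import *
s3,w3=pickle.load(open("w3.pkl","rb")); W3=wcam(s3,w3)
p3=lambda u,v:np.array([(u+.5)/2-.5+150,(v+.5)/2-.5+150])
C=[(-55,-28,(369,115)),(-55,28,(511,115)),(55,-28,(371,397)),(55,28,(517,395))]
def r3(q):
    u=np.r_[q[:3],q[3]]; return np.ravel([proj(W3,u[:3]+R(u)@np.array([x,y,0])*1e-3)-p3(*p) for x,y,p in C])
M=R(v); g0=v[:3]+M@[-.0005,-.0038,.068]
f=least_squares(r3,np.r_[g0,v[3]]); print("free",np.round(f.x,4),np.round(f.fun,1))
h=least_squares(lambda q:r3([q[0],q[1],g0[2],q[2]]),np.r_[g0[:2],v[3]]); print("fixed z",np.round(h.x,4),"pred",np.round(g0,4),np.round(h.fun,1))
# grasp point 22mm below lid top along normal
E
python3 fit3.py
```

```text
free [ 0.6016 -0.137   0.1065 -0.0445] [ 0.4 -0.1 -0.6 -0.1  0.1 -0.3  0.1  0.6]
fixed z [ 0.6012 -0.1371 -0.0446] pred [ 0.6015 -0.1358  0.1075] [ 0.3 -0.3 -0.5 -0.4 -0.  -0.1  0.2  0.8]
```

>>> servo_tool([
  [[-2.5,1.95,1.5],0],
  [[-2.5,1.95,1.5],0],
  [[0,0,2.5],0],
  [[0,0,2.5],0],
  [[0,0,0],0],
])

```text
time_s: 11.85
ee_pos: [0.6056, -0.1369, 0.1575]
orientation: [[-0.999, 0.047, -0.012], [0.047, 0.999, 0.002], [0.012, 0.002, -1.0]]
contact_force: [-0.7, -0.1, 0.8]
grip_width: 0.803
grasp_force: 0.0
```

>>> servo_tool([
  [[0,0,0],0],
  [[0,0,0],0],
])

```text
time_s: 12.05
ee_pos: [0.6094, -0.1392, 0.1647]
orientation: [[-0.999, 0.047, 0.002], [0.047, 0.999, -0.001], [-0.002, -0.001, -1.0]]
contact_force: [-0.2, -0.1, -0.2]
grip_width: 0.802
grasp_force: 0.0
```

>>> servo_tool([
  [[0,0.2,1.5],0],
  [[0,0,2],0],
  [[0,0,0],0],
  [[0,0,0],0],
])

```text
time_s: 12.45
ee_pos: [0.6094, -0.1367, 0.1298]
orientation: [[-0.999, 0.047, 0.002], [0.047, 0.999, -0.0], [-0.002, -0.0, -1.0]]
contact_force: [0.7, -0.4, 0.8]
grip_width: 0.803
grasp_force: 0.0
```

>>> servo_tool([
  [[0,0,1.5],0],
  [[0,0,1.5],0],
  [[0,0,1],0],
  [[0,0,0],0],
  [[0,0,0],0],
])

```text
time_s: 12.95
ee_pos: [0.6086, -0.1363, 0.0881]
orientation: [[-0.999, 0.047, -0.001], [0.047, 0.999, 0.0], [0.001, -0.0, -1.0]]
contact_force: [0.2, -0.0, 0.5]
grip_width: 0.802
grasp_force: 0.0
```

>>> servo_tool([
  [[-0.1,-0.08,1],0],
  [[0,0,0],0],
  [[0,0,0],0],
])

```text
time_s: 13.25
ee_pos: [0.6097, -0.1372, 0.0784]
orientation: [[-0.999, 0.047, -0.0], [0.047, 0.999, 0.0], [0.0, 0.0, -1.0]]
contact_force: [-0.1, 0.4, 0.8]
grip_width: 0.8
grasp_force: 0.0
```

>>> servo_tool([
  [[0,0,0],0],
  [[0,0,0],0],
  [[0,0,0],0],
  [[0,0,0],0],
  [[0,0,0],0],
], fingers=0.5, grip_force=20)

```text
time_s: 13.75
ee_pos: [0.61, -0.1373, 0.0789]
orientation: [[-0.999, 0.047, 0.001], [0.047, 0.999, -0.0], [-0.001, -0.0, -1.0]]
contact_force: [0.1, 0.3, 1.4]
grip_width: 0.648
grasp_force: 24.1
```

>>> servo_tool([
  [[0.12,0,-0.27],0],
  [[0.12,0,-0.27],0],
  [[0.12,0,-0.27],0],
  [[0.12,0,-0.27],0],
])

```text
time_s: 14.15
ee_pos: [0.6055, -0.1365, 0.0879]
orientation: [[-0.999, 0.046, 0.0], [0.046, 0.999, -0.0], [-0.0, -0.0, -1.0]]
contact_force: [5.6, -1.2, -10.7]
grip_width: 0.649
grasp_force: 23.6
```

>>> servo_tool([
  [[0.16,0,-0.36],0],
  [[0.16,0,-0.36],0],
  [[0.16,0,-0.36],0],
  [[0.16,0,-0.36],0],
  [[0.16,0,-0.36],0],
])

```text
time_s: 14.65
ee_pos: [0.5967, -0.1363, 0.107]
orientation: [[-0.999, 0.047, -0.001], [0.047, 0.999, 0.0], [0.001, 0.0, -1.0]]
contact_force: [4.4, 0.0, -11.9]
grip_width: 0.65
grasp_force: 23.5
```

>>> servo_tool([
  [[0.15,0,-0.36],0],
  [[0.15,0,-0.36],0],
  [[0.15,0,-0.36],0],
  [[0.15,0,-0.36],0],
  [[0.15,0,-0.36],0],
])

```text
time_s: 15.15
ee_pos: [0.5892, -0.1361, 0.1256]
orientation: [[-0.999, 0.047, -0.0], [0.047, 0.999, 0.0], [0.0, 0.0, -1.0]]
contact_force: [3.9, 0.1, -12.5]
grip_width: 0.649
grasp_force: 23.6
```

>>> servo_tool([
  [[0.16,0,-0.36],0],
  [[0.16,0,-0.36],0],
  [[0.16,0,-0.36],0],
  [[0.16,0,-0.36],0],
  [[0.16,0,-0.36],0],
])

```text
time_s: 15.65
ee_pos: [0.5814, -0.1361, 0.1443]
orientation: [[-0.999, 0.047, 0.001], [0.047, 0.999, -0.0], [-0.001, 0.0, -1.0]]
contact_force: [0.4, 0.4, -0.7]
grip_width: 0.653
grasp_force: 24.8
```

>>> servo_tool([
  [[0.16,0,-0.36],0],
  [[0.16,0,-0.36],0],
  [[0.16,0,-0.36],0],
  [[0,0,0],0],
  [[0,0,0],0],
])

```text
time_s: 16.15
ee_pos: [0.5768, -0.1356, 0.1542]
orientation: [[-0.999, 0.047, 0.0], [0.047, 0.999, 0.0], [-0.0, 0.0, -1.0]]
contact_force: [-0.1, -0.2, -0.3]
grip_width: 0.65
grasp_force: 24.8
```

The lid is off and the base stayed down. I'll lift and carry it over to the book.

>>> servo_tool([
  [[0,0,-2],0],
  [[0,0,-2.5],0],
  [[0,1,-2],0],
  [[0,2.5,0],0],
  [[0.1,3.5,0],0],
])

```text
time_s: 16.65
ee_pos: [0.5792, -0.0682, 0.2202]
orientation: [[-0.999, 0.052, 0.002], [0.052, 0.999, -0.002], [-0.002, -0.002, -1.0]]
contact_force: [0.3, 0.4, -0.4]
grip_width: 0.649
grasp_force: 24.9
```

>>> servo_tool([
  [[0.1,3.7,0],0],
  [[0.1,3.7,0],0],
  [[0.1,3.7,0],0],
  [[0.1,3.7,0],0],
  [[0,3.7,0],0],
])

```text
time_s: 17.15
ee_pos: [0.5834, 0.1208, 0.219]
orientation: [[-0.999, 0.047, -0.0], [0.047, 0.999, 0.0], [0.0, 0.0, -1.0]]
contact_force: [0.2, 0.3, -1.0]
grip_width: 0.653
grasp_force: 24.9
```

>>> servo_tool([
  [[0,3.5,0],0],
  [[0,3.2,0],0],
  [[0,2,0],0],
  [[0,0,0],0],
  [[0,0,0],0],
])

```text
time_s: 17.65
ee_pos: [0.5879, 0.2047, 0.2189]
orientation: [[-0.999, 0.048, -0.0], [0.048, 0.999, -0.002], [0.0, -0.002, -1.0]]
contact_force: [-0.9, -1.7, -0.4]
grip_width: 0.65
grasp_force: 24.9
```

Run:
```python
from h import *
s=env.sense(); c=capture("scene"); w=capture("wrist")
print(np.round(s["ee_pos"],4),np.round(s["orientation"],3).tolist(),s["grasp_force"],np.round(s["qpos"],2))
C=lambda c:cv2.cvtColor(c["pixels"],cv2.COLOR_RGB2BGR)
a=cv2.resize(C(c)[110:310,190:440],(400,320)); b=cv2.resize(C(w),(400,300)); b=cv2.copyMakeBorder(b,0,20,0,0,0)
cv2.imwrite("pics/v5.png",np.hstack([a,b]))
```

```text
[0.5879 0.2047 0.2189] [[-0.999, 0.048, -0.0], [0.048, 0.999, -0.002], [0.0, -0.002, -1.0]] 24.865836203098297 [-0.78  0.52  0.68  1.31 -0.32  1.42  1.4 ]
```

View pics/v5.png

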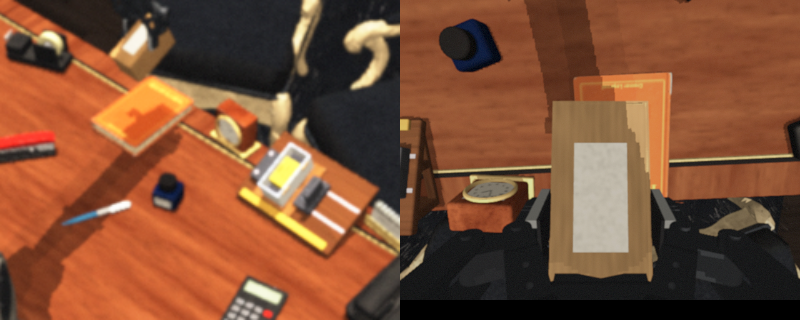

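The scene view shows the base still clamped with its inside open, and the lid held over the book. In the wrist view the lid is still tilted as it was on the slope, and the book lies below. Next I descend until the near rim touches, then roll the lid flat along an arc.

>>> servo_tool([
  [[0,1.3,2],0],
  [[0,1.3,3],0],
  [[0,0,3],0],
  [[0,0,2.5],0],
  [[0,0,1],0],
])

```text
time_s: 18.25
ee_pos: [0.5874, 0.2293, 0.1016]
orientation: [[-0.999, 0.05, -0.005], [0.05, 0.999, -0.003], [0.004, -0.003, -1.0]]
contact_force: [0.0, -0.4, -0.7]
grip_width: 0.65
grasp_force: 24.8
```

>>> servo_tool([
  [[0,0,0],0],
  [[0,0,0],0],
  [[0,0,0],0],
])

```text
time_s: 18.55
ee_pos: [0.5905, 0.2319, 0.1063]
orientation: [[-0.999, 0.047, 0.004], [0.047, 0.999, 0.001], [-0.004, 0.001, -1.0]]
contact_force: [-0.4, -0.4, -0.4]
grip_width: 0.652
grasp_force: 24.8
```

>>> servo_tool([
  [[0.03,0,0.5],0],
  [[0.03,0,0.5],0],
  [[0,0,0.5],0],
  [[0,0,0.3],0],
  [[0,0,0],0],
])

```text
time_s: 19.05
ee_pos: [0.5877, 0.2321, 0.0853]
orientation: [[-0.999, 0.047, -0.002], [0.047, 0.999, -0.001], [0.002, -0.001, -1.0]]
contact_force: [0.2, -0.2, -0.5]
grip_width: 0.651
grasp_force: 24.8
```

>>> servo_tool([
  [[0,0,0.2],0],
  [[0,0,0.2],0],
  [[0,0,0.2],0],
  [[0,0,0.2],0],
  [[0,0,0],0],
])

```text
time_s: 19.55
ee_pos: [0.5881, 0.2321, 0.0778]
orientation: [[-0.999, 0.047, -0.001], [0.047, 0.999, -0.0], [0.001, -0.0, -1.0]]
contact_force: [-0.3, -0.2, -0.6]
grip_width: 0.648
grasp_force: 24.8
```

>>> servo_tool([
  [[0,0,0.12],0],
  [[0,0,0.12],0],
  [[0,0,0.12],0],
  [[0,0,0],0],
])

```text
time_s: 19.95
ee_pos: [0.5886, 0.2322, 0.075]
orientation: [[-0.999, 0.047, 0.0], [0.047, 0.999, 0.0], [-0.0, 0.0, -1.0]]
contact_force: [-0.5, -0.6, 0.8]
grip_width: 0.649
grasp_force: 25.1
```

>>> servo_tool([
  [[0,0,0.1],0],
  [[-0.2,0,0.12],0],
  [[-0.2,0,0.12],0],
  [[-0.2,0,0.13],0],
  [[0,0,0],0],
])

```text
time_s: 20.45
ee_pos: [0.5955, 0.2319, 0.0712]
orientation: [[-0.999, 0.047, 0.002], [0.047, 0.999, 0.001], [-0.002, 0.001, -1.0]]
contact_force: [0.3, -0.5, 4.8]
grip_width: 0.649
grasp_force: 25.7
```

Contact at about 5 N; continue the arc.

>>> servo_tool([
  [[-0.19,0,0.14],0],
  [[-0.19,0,0.15],0],
  [[-0.18,0,0.16],0],
  [[-0.17,0,0.16],0],
  [[0,0,0],0],
])

```text
time_s: 20.95
ee_pos: [0.6038, 0.2315, 0.0656]
orientation: [[-0.999, 0.047, 0.004], [0.047, 0.999, 0.001], [-0.004, 0.001, -1.0]]
contact_force: [1.0, 0.7, 5.9]
grip_width: 0.649
grasp_force: 26.0
```

>>> servo_tool([
  [[-0.17,0,0.17],0],
  [[-0.16,0,0.18],0],
  [[-0.15,0,0.18],0],
  [[0,0,0],0],
])

```text
time_s: 21.35
ee_pos: [0.6096, 0.2312, 0.0608]
orientation: [[-0.999, 0.047, 0.007], [0.047, 0.999, 0.001], [-0.007, 0.001, -1.0]]
contact_force: [2.6, -0.4, 5.8]
grip_width: 0.651
grasp_force: 26.3
```

>>> servo_tool([
  [[-0.1,0,0.18],0],
  [[-0.1,0,0.15],0],
  [[0,0,0],0],
])

```text
time_s: 21.65
ee_pos: [0.6124, 0.2311, 0.058]
orientation: [[-0.999, 0.047, 0.008], [0.047, 0.999, 0.001], [-0.008, 0.001, -1.0]]
contact_force: [3.6, -0.6, 6.3]
grip_width: 0.65
grasp_force: 26.6
```

Run:
```python
from h import *
s=env.sense(); w=capture("wrist"); c=capture("scene")
C=lambda c:cv2.cvtColor(c["pixels"],cv2.COLOR_RGB2BGR)
print(np.round(s["ee_pos"],4),np.round(s["contact_force"],1))
a=cv2.resize(C(c)[120:240,220:345],(400,384),interpolation=2); b=cv2.resize(C(w),(400,300)); b=cv2.copyMakeBorder(b,0,84,0,0,0)
cv2.imwrite("pics/v6.png",np.hstack([a,b]))
```

```text
[0.6124 0.2311 0.058 ] [ 3.6 -0.6  6.3]
```

View pics/v6.png

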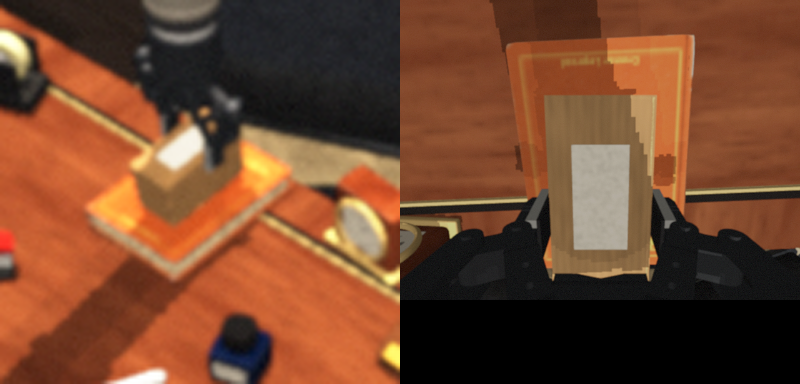

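The scene crop shows the lid standing on the book, nearly level, close to the middle. I'll keep pressing gently until it's flat.

>>> servo_tool([
  [[-0.05,0,0.15],0],
  [[-0.05,0,0.15],0],
  [[0,0,0],0],
])

```text
time_s: 22.05
ee_pos: [0.6146, 0.231, 0.0557]
orientation: [[-0.999, 0.047, 0.011], [0.047, 0.999, 0.001], [-0.011, 0.002, -1.0]]
contact_force: [4.4, 0.4, 7.2]
grip_width: 0.652
grasp_force: 26.8
```

>>> servo_tool([
  [[0,0,0.15],0],
  [[0,0,0.15],0],
  [[0,0,0],0],
])

```text
time_s: 22.35
ee_pos: [0.6162, 0.2309, 0.0538]
orientation: [[-0.999, 0.047, 0.015], [0.047, 0.999, 0.002], [-0.015, 0.002, -1.0]]
contact_force: [5.4, -0.5, 9.3]
grip_width: 0.65
grasp_force: 27.1
```

```bash
cat > tilt.py <<'E'
from fit import wcam,K
from h import *
import pickle
def quad(px):
    h=cv2.cvtColor(px,cv2.COLOR_RGB2HSV); m=((h[...,1]<45)&(h[...,2]>110)).astype(np.uint8)*255
    m=cv2.morphologyEx(m,cv2.MORPH_OPEN,np.ones((5,5)))
    best=None
    for c in cv2.findContours(m,0,1)[0]:
        r=cv2.minAreaRect(c)
        if cv2.contourArea(c)>1500 and cv2.contourArea(c)/(r[1][0]*r[1][1])>.85 and abs(r[0][0]-320)<90: best=c if best is None or cv2.contourArea(c)>cv2.contourArea(best) else best
    c=best[:,0,:].astype(float); b=cv2.boxPoints(cv2.minAreaRect(best)); b=b[np.argsort(b[:,1])]; t=b[:2][np.argsort(b[:2,0])]; d=b[2:][np.argsort(b[2:,0])]
    B=[t[0],t[1],d[1],d[0]]; ls=[]
    for i in range(4):
        p,q=B[i],B[(i+1)%4]; e=(q-p)/np.linalg.norm(q-p); n=np.array([-e[1],e[0]]); u=(c-p)@e; k=(abs((c-p)@n)<4)&(u>5)&(u<np.linalg.norm(q-p)-5)
        vx,vy,x,y=cv2.fitLine(c[k].astype(np.float32),cv2.DIST_HUBER,0,.01,.01).ravel(); ls.append(np.cross([x,y,1],[x+vx,y+vy,1]))
    Q=[np.cross(ls[i-1],ls[i]) for i in range(4)]; return np.array([q[:2]/q[2] for q in Q])  # nearL,nearR,farR,farL (image)
def normal(s,w,Wd,Ln):
    W=wcam(s,w); Q=quad(w["pixels"]); O=np.array([[-Wd/2,Ln/2,0],[Wd/2,Ln/2,0],[Wd/2,-Ln/2,0],[-Wd/2,-Ln/2,0]])
    n,rv,tv,er=cv2.solvePnPGeneric(O,Q,K(w),None,flags=cv2.SOLVEPNP_IPPE)
    for r,t in zip(rv,tv):
        z=np.array(W["R"]).T@cv2.Rodrigues(r)[0][:,2]; z*=np.sign(z[2]); P=W["R"].T@(t.ravel()-W["t"])
        print("pitch deg (top toward -x +)",round(np.degrees(np.arctan2(-z[0],z[2])),1),"roll",round(np.degrees(np.arctan2(z[1],z[2])),1),np.round(P,4))
    return Q
if __name__=="__main__":
    s3,w3=pickle.load(open("w3.pkl","rb"))
    for d in [(.030,.062),(.030,.060),(.032,.066)]: Q=normal(s3,w3,*d)
    print(np.round(Q,1).tolist())
    s=env.sense(); w=capture("wrist"); pickle.dump((s,w),open("w4.pkl","wb")); print("now")
    for d in [(.030,.062),(.030,.060),(.032,.066)]: Q=normal(s,w,*d)
    print(np.round(Q,1).tolist())
E
python3 tilt.py
```

```text
pitch deg (top toward -x +) 6.3 roll -9.0 [ 0.6018 -0.1372  0.1087]
pitch deg (top toward -x +) 37.3 roll -3.9 [ 0.6003 -0.1371  0.1082]
pitch deg (top toward -x +) 28.7 roll -0.7 [ 0.6003 -0.1372  0.1094]
pitch deg (top toward -x +) 14.9 roll -12.2 [ 0.6009 -0.1374  0.1096]
pitch deg (top toward -x +) 6.8 roll -9.1 [ 0.6096 -0.1349  0.0891]
pitch deg (top toward -x +) 36.9 roll -3.8 [ 0.6081 -0.1348  0.0887]
[[350.7, 238.0], [389.5, 238.0], [391.2, 315.0], [352.4, 315.0]]
now
pitch deg (top toward -x +) -0.8 roll -0.3 [0.6078 0.2304 0.0878]
pitch deg (top toward -x +) 58.1 roll 4.3 [0.601  0.2307 0.088 ]
pitch deg (top toward -x +) 2.8 roll -0.1 [0.6073 0.2304 0.0878]
pitch deg (top toward -x +) 54.6 roll 3.7 [0.6015 0.2307 0.088 ]
pitch deg (top toward -x +) -0.6 roll -0.2 [0.6123 0.2302 0.0796]
pitch deg (top toward -x +) 57.9 roll 4.2 [0.6051 0.2305 0.0798]
[[273.5, 236.0], [367.2, 236.0], [362.0, 398.0], [278.9, 398.0]]
```

The lid is flat (pitch about 0–3°, top at z = 0.088, centre about (0.608, 0.230)). I'll ease off and release.

>>> servo_tool([
  [[0,0,-0.1],0],
  [[0,0,-0.1],0],
  [[0,0,-0.1],0],
  [[0,0,0],0],
])

```text
time_s: 22.8
ee_pos: [0.6106, 0.2312, 0.0531]
orientation: [[-0.999, 0.047, 0.003], [0.047, 0.999, 0.0], [-0.003, 0.001, -1.0]]
contact_force: [3.6, -0.9, 6.2]
grip_width: 0.652
grasp_force: 26.8
```

>>> servo_tool([
  [[0,0,-0.1],0],
  [[0,0,-0.1],0],
  [[0,0,0],0],
])

```text
time_s: 23.1
ee_pos: [0.6078, 0.2313, 0.053]
orientation: [[-0.999, 0.046, -0.004], [0.046, 0.999, -0.001], [0.003, -0.001, -1.0]]
contact_force: [0.3, 0.4, -0.1]
grip_width: 0.652
grasp_force: 26.3
```

Run:
```python
from tilt import *
s=env.sense(); w=capture("wrist"); normal(s,w,.030,.0612); print(s["ee_pos"],s["contact_force"])
```

```text
pitch deg (top toward -x +) -0.2 roll 0.8 [0.5997 0.2308 0.0871]
pitch deg (top toward -x +) 55.4 roll 2.5 [0.5934 0.2311 0.0873]
[0.60777788 0.23127414 0.05303068] [ 0.31611372  0.35009723 -0.14715357]
```

>>> servo_tool([
  [[0,0,0],0],
  [[0,0,0],0],
  [[0,0,0],0],
  [[0,0,-0.5],0],
  [[0,0,-1.5],0],
], fingers=0.85)

```text
time_s: 23.65
ee_pos: [0.6079, 0.2309, 0.0732]
orientation: [[-0.999, 0.047, -0.004], [0.047, 0.999, -0.001], [0.004, -0.001, -1.0]]
contact_force: [0.4, -0.0, -0.7]
grip_width: 0.849
grasp_force: 0.0
```

>>> servo_tool([
  [[0,0,-3],0],
  [[0,0,-3],0],
  [[0,0,-3],0],
  [[0,0,-3],0],
  [[0,0,0],0],
])

```text
time_s: 24.15
ee_pos: [0.613, 0.2314, 0.2015]
orientation: [[-0.999, 0.047, 0.012], [0.047, 0.999, 0.004], [-0.011, 0.004, -1.0]]
contact_force: [1.5, 0.2, 0.8]
grip_width: 0.848
grasp_force: 0.0
```

>>> servo_tool([
  [[0,0,0],0],
  [[0,0,0],0],
  [[0,0,0],0],
])

```text
time_s: 24.45
ee_pos: [0.6085, 0.2311, 0.193]
orientation: [[-0.999, 0.047, -0.002], [0.047, 0.999, -0.001], [0.002, -0.001, -1.0]]
contact_force: [-1.0, 0.8, 0.6]
grip_width: 0.855
grasp_force: 0.0
```

Run:
```python
from tilt import *
s=env.sense(); w=capture("wrist"); c=capture("scene"); t=capture("top"); print(s["ee_pos"],s["contact_force"])
C=lambda c:cv2.cvtColor(c["pixels"],cv2.COLOR_RGB2BGR)
a=cv2.resize(C(c)[130:290,200:440],(800,533),interpolation=2)[:, :400*2]
a=cv2.resize(C(c)[130:290,200:440],(480,320),interpolation=2); b=cv2.resize(C(w),(320,240)); b=cv2.copyMakeBorder(b,0,80,0,0,0)
cv2.imwrite("pics/v7.png",np.hstack([a,b]))
try: normal(s,w,.030,.0612)
except Exception as e: print(e)
```

```text
[0.60853679 0.23113033 0.19298683] [-1.04585116  0.8381325   0.63282042]
pitch deg (top toward -x +) -1.4 roll -0.7 [0.6015 0.2307 0.0805]
pitch deg (top toward -x +) 29.1 roll 2.2 [0.5996 0.2308 0.0809]
```

View pics/v7.png

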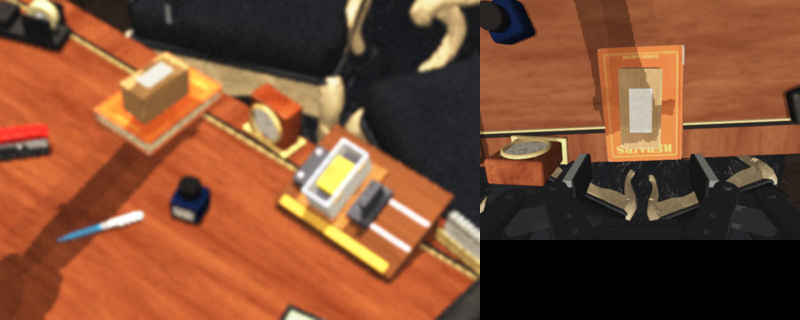

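The lid stands flat in the middle of the book, the base is still clamped, and the bottle and clock are undisturbed. Handing in.

```bash
python3 -c "
from h import *
print(env.sign_off())"
```

```text
the job is handed in; nothing more can be done
None
```

I handed the job in after about 25 s of the 64 s; the hand-in gave no verdict. The lid stands flat, open side down, about 10 mm from the middle of the book. The jaw was pressed to about 14 N and still holds the base against the end stop. The ink bottle and desk clock were not disturbed.

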